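# Check a gem tester on its reference disc and hold it on a mounted stone

### The job

Test the stone of the ring that is clamped in the ball vise. Lift the pen-shaped gem tester out of its stand and first check it: hold it upright with its sprung tip pressed gently, part of the way in, on the middle of the copper disc in the stand's foot for a second; then put the tip on the middle of the stone's flat top, with the tester square to that tilted face, and press lightly so that the tip is about half pushed in. Finish holding the tester there (do not let go or put it down); do not press hard, do not turn the ball of the vise and leave the things lying around alone.

Things in the scene. Friction and masses are not known exactly. Their poses are not given: they have to be found in the camera images.
- tester: gem tester: a loose grey pen, about 85 g, upright, tip down, in the stand's socket. Body a rounded bar 24 mm (x) by 20 mm (y), 112 mm long; origin at the middle of the body's lower end, +z along it away from the tip. Below, a fixed black nose cone reaches z = -26 mm, a sprung brass tip (4 mm thick, round end) z = -38 mm. Its top 72 mm stand out of the socket: grip there, across x or y
- tip_end (a point): the end point of the tester's brass tip, on the pen's axis, 38 mm below the tester's origin when the tip is out; z along the pen as for the tester
- tester_tip (a joint): how far the sprung tip is pushed in, m: 0 out, 0.007 fully in. The spring needs about 0.4 N to start and 0.4 N more for every mm (about 1.8 N half way)
- stand: docking stand, fixed: foot 124 x 66 x 14 mm, origin at the middle of its underside, z up. 32 mm towards +x stands a column 44 x 40 mm, top 94 mm over the bench, with an upright socket 27 x 23 mm, 40 mm deep to the ledge that carries the tester (54 mm over the bench), open below for the nose: lift the tester straight up at least 85 mm to clear it. The disc lies at the -x end
- disc: copper reference disc let into the stand's foot, flat and level, 19 mm across; origin at the middle of its top face, 36 mm from the stand's origin towards the stand's -x and 17 mm above the bench; z up
- vise: engraver's ball vise, fixed: a steel ball of 92 mm diameter in a black rubber ring of 108 mm diameter; origin at the middle of the ring's underside, z up; the ball's centre is 54 mm above it. The ball is tilted so that its jaws look towards the vise's -x side
- vise_ball (a joint): tilt of the ball towards the vise's -x side, rad; stiff, stays where it is under light pushes
- stone_top (a point): middle of the flat top face (about 10 mm across) of the large stone, 16 mm across, set on the ring between the vise's jaws; z is square to that face, pointing out of it. Lies 64 mm from the ball's centre along that z
- ring_box: bystander: small dark ring box 40 x 46 x 32 mm, loose; origin under its middle
- loupe: bystander: round white loupe 31 mm across, 19 mm high, loose
- tweezers: bystander: steel tweezers 130 x 15 x 8 mm, loose, long axis x
- pliers: bystander: pliers with green grips 140 x 47 x 11 mm, loose, long axis x
Mind the look-alikes: they are no part of the job. What is meant by the tester is not turquoise, and is the smaller of those in its own colour.

How it is judged:
By the outcome, as a careful person would: the job done as asked, in the order asked, and still so for the second after the job is handed in, while the arm keeps its last pose, push and grip.
It also fails if it takes over 48 s, if anything falls off the work surface, if the arm or the gripper's body presses on something with over 40 N, if the wrist force passes 120 N, or if a joint passes its speed limit or range.

### The arm

A 6-joint arm with a two-finger parallel gripper is mounted at the origin on a cart in front of the work surface, level with it; the furniture and walls round the work are solid. World frame = base frame: x ahead of the robot, y to its left, z up, the work surface at z = 0. Lengths are in mm, angles in rad, forces in N, time in s.
With the tool pointing down it reaches from about 300 to 875 mm from the base axis. Payload 4.2 kg.
Tool frame: the origin (TCP) lies midway between the tips of the shut fingers; the grasp point (between the pads) lies 19 mm behind it; z points along the fingers, y is the line along which they close (so a half turn about z gives the same grasp; the last joint's range is limited). The gripper opens to 85 mm and grips with 20 to 120 N. Pads are 22 mm wide; open, the fingers measure 114 mm over their backs; the gripper's body (76 mm by 85 mm) begins 54 mm behind the grasp point. The pads swing forward as they close: fully open they stand 13 mm farther back than shut.
Start: joints at [1.1, 0.32, 1.565, -0, 1.257, -0.02], TCP at [250.525, 517.574, 198.138] pointing down, gripper open.
Joint ranges: [-3.11, 3.11], [-0.84, 2.01], [0.21, 2.61], [-1.34, 4.49], [0.05, 2.63], [-2.56, 2.56]. Speed limits (rad/s): [2.57, 2.57, 3.14, 3.14, 3.14, 3.14].

### API

Orientations are given as a 3x3 rotation matrix whose columns are the frame's x, y, z axes.
In Python, from bench import r, vision gives the robot as it stands.
- The arm moves only by the tool servo_tool, never from a script. Its argument "increments" is a list that holds one entry, the list of rows, each a list of 6 numbers: the shift along the tool's x, y, z as a fraction of full scale, then the turn, a rotation vector about the tool's x, y, z as a fraction of full scale. In form: [[[dx, dy, dz, ax, ay, az], ...]]. A call has 1 to 8 rows; each row shifts and turns the commanded pose from where the row before left it, along the tool's axes as they then stand; what a row does not reach is not made up. Full scale, the value 1, is 2 cm for a shift and 0.12 rad for a turn. A row lasts 1/10 s, in which the tool goes at most 50 mm and 8.59 degrees, less where a joint would pass 70% of its speed; a pose out of reach is approached as far as the arm can. A call with a number of a shift or a turn outside -1 to 1 is refused whole. A call with a gripper value outside its range is refused whole. "claw" is the opening, from -1 (shut) to 1 (fully open), so that 0 is half open, set as the call begins (left out, the last holds). The fingers move at their own pace and stop on an object; the grip force is fixed at half the most. Time passes only in rows, so rows that do not move let the fingers close. It gives the time, the measured TCP pose, the force, the opening and the grip force at its end, in the units of the state.
- r.observe(): the state, without advancing time (a new reading comes with each control period).
- vision.camera(name): name is "scene" or "top"; returns a dict with "img" (480x640x3 uint8, red, green, blue), "fx", "fy", "cx", "cy" (pixels), "R" (3x3) and "t" (3): a world point X has camera coordinates R X + t. Camera axes: x right, y down, z forward; pixel columns grow to the right and rows downward; lengths in mm; the calibration is good to about 2 mm. A picture is of the moment at which its call begins. There is no depth.
- r.finish_job(): hands the job in; it is judged then, once.
The state is a dict: "t": time; "joint_pos": joint angles; "qvel": joint speeds; "joint_torque": joint torques, N m; "eef_pos": TCP position; "tcp_rot": TCP orientation; "force": force on the tool from outside, world axes, zero at the start; "ft_torque": the same for the moment, N m; "finger_gap": finger opening in mm; "grip_force": force on a finger pad.
Only numpy, scipy, OpenCV 4.12 (cv2) and the standard library are available. Lean on these libraries where they do the work, as an engineer would, in place of code of your own. Each camera call takes 0.05 s, during which the arm holds its last target. There are 200 camera calls.

## Working session

There is one attempt and no reset: what is moved stays moved. The work goes in short steps, Python scripts to look and compute and a tool call to move; the robot and the scene stay as the last step left them, time stands still between calls to the robot, and variables do not carry over. Pictures are saved under pics/ and viewed, at most 10 in all, crops included, and the job is handed in when it is done.

Besides the shell and the picture viewer there is one more tool, called after "Request:" by a JSON object that holds its "op" and its "data", one argument or row to a line. servo_tool: Moves the arm, as the interface text tells. Shift numbers are shares of 2 cm and turn numbers shares of 0.12 rad, none past 1 either way. Its arguments: {"type":"object","properties":{"increments":{"type":"array","items":{"type":"array","items":{"type":"array","items":{"type":"number","minimum":-1,"maximum":1}}}},"claw":{"type":"number"}},"required":["increments"]}

```bash
mkdir -p pics; ls
python3 - <<'E'
from bench import r, vision
import cv2,numpy as np
for n in("scene","top"):
    c=vision.camera(n); cv2.imwrite(f"pics/{n}0.png",c["img"][:,:,::-1])
    R=np.array(c["R"]);t=np.array(c["t"]);print(n,c["fx"],c["fy"],c["cx"],c["cy"],R.round(3).tolist(),(-R.T@t).round(1))
o=r.observe();print(o)
E
```

```text
pics
scene 459.1416041775021 459.1416041775021 310.9102816179795 243.78404674474308 [[0.782, -0.623, 0.012], [-0.46, -0.591, -0.663], [0.42, 0.513, -0.749]] [ 158.8 -446.2  735.4]
top 521.4241736785557 521.4241736785557 323.0032849916539 237.74919427733647 [[0.011, -1.0, 0.015], [-0.988, -0.013, -0.156], [0.156, -0.013, -0.988]] [ 351.8   -4.2 1006.4]
{'t': 0.1, 'joint_pos': array([ 1.10002206e+00,  3.20255048e-01,  1.56553866e+00,  2.75547106e-05,
        1.25742764e+00, -1.99885306e-02]), 'qvel': array([-8.57195265e-04, -2.69109036e-03, -2.80906589e-03, -3.38983560e-05,
       -1.34020361e-03, -1.66982622e-04]), 'joint_torque': array([ 5.06329325e-04, -4.16410375e+01, -2.34704894e+01, -4.42210398e-05,
        4.93464817e-03,  1.69260011e-05]), 'eef_pos': array([250.28000411, 517.14125923, 197.35796825]), 'tcp_rot': array([[-9.00101326e-01,  4.35679954e-01, -7.62098173e-04],
       [ 4.35680617e-01,  9.00100176e-01, -1.43963009e-03],
       [ 5.87467269e-05, -1.62784436e-03, -9.99998673e-01]]), 'force': array([-0.21869866, -0.14849305,  0.47240049]), 'ft_torque': array([ 0.01524103,  0.00494059, -0.03619024]), 'grip_force': 0.0, 'finger_gap': 85.25943175406405}
```

View pics/scene0.png

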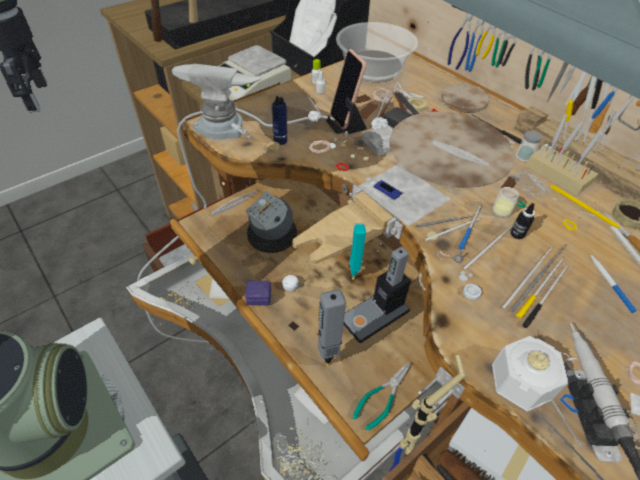

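View pics/top0.png

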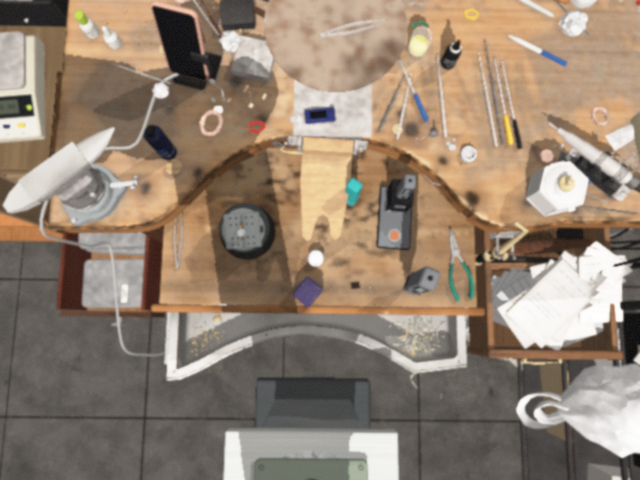

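Three pens could be taken for the tester: a turquoise one at scene (357,250), a big grey one on the bench at (330,325), and a smaller grey one in the stand at (397,268). I choose the one in the stand. The disc is at scene (360,321) and top (394,236). The vise is at scene (270,220) and top (246,231). Next I check the choice in one close crop.

```bash
cat > h.py <<'E'
from bench import r, vision
import cv2,numpy as np
from scipy.spatial.transform import Rotation as Ro
np.set_printoptions(suppress=True,precision=3)
def ray(c,u,v):
    R=np.array(c["R"]);t=np.array(c["t"])
    d=R.T@np.array([(u-c["cx"])/c["fx"],(v-c["cy"])/c["fy"],1]);return -R.T@t,d/np.linalg.norm(d)
def onz(c,u,v,z):
    o,d=ray(c,u,v);return o+d*(z-o[2])/d[2]
def tri(c1,p1,c2,p2):
    a,d=ray(c1,*p1);b,e=ray(c2,*p2)
    s=np.linalg.lstsq(np.c_[d,-e],b-a,rcond=None)[0];P=a+s[0]*d;Q=b+s[1]*e
    return (P+Q)/2,np.linalg.norm(P-Q)
def proj(c,X):
    p=np.array(c["R"])@X+np.array(c["t"]);return np.array([c["cx"]+c["fx"]*p[0]/p[2],c["cy"]+c["fy"]*p[1]/p[2]])
E
python3 - <<'E'
import cv2,numpy as np
s=cv2.imread("pics/scene0.png");t=cv2.imread("pics/top0.png")
def cr(im,x,y,w,h,W,H):return cv2.resize(im[y:y+h,x:x+w],(W,H),interpolation=cv2.INTER_CUBIC)
A=np.vstack([np.hstack([cr(s,335,240,80,60*5//4,400,375)[:300],cr(t,365,170,80,60,400,300)]),
 np.hstack([cr(s,235,180,80,60,400,300)+0,cr(t,206,195,80,60,400,300)])])
A[:300,:400]=cr(s,339,245,80,100,320,400)[0:300,:].shape and cv2.resize(cr(s,335,243,80,100,240,300),(400,300)) if False else cr(s,340,244,80,60,400,300)
cv2.imwrite("pics/crop1.png",A)
E
```

```text
(no output)
```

View pics/crop1.png

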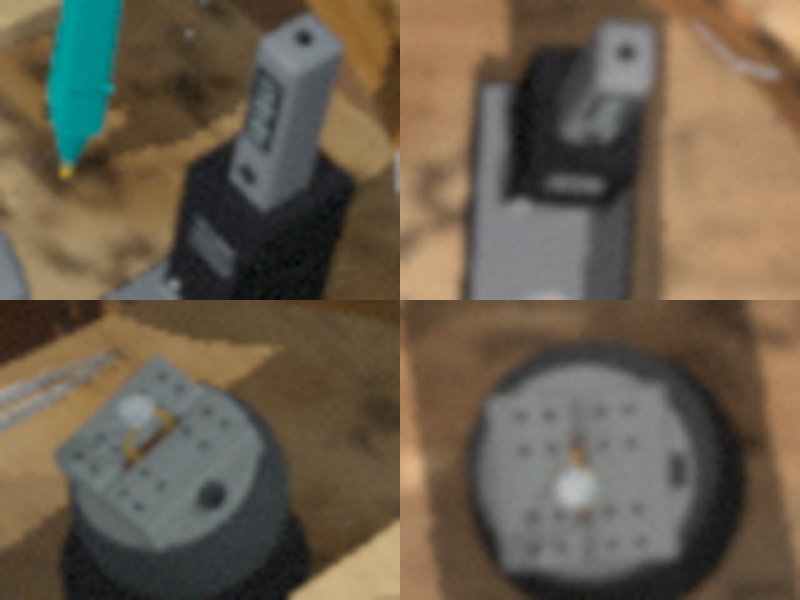

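The crop shows the tester, grey with a display, in the black socket column. Its top is at about scene (400,251) and top (410,180). The stone is at about scene (262,202) and top (241,232), on a ball tilted in a black ring.

Run:
```python
from h import *
S=vision.camera("scene");T=vision.camera("top")
def blob(c,m,box):
    x,y,w,h=box;k=np.zeros(m.shape,np.uint8);k[y:y+h,x:x+w]=m[y:y+h,x:x+w]
    n,l,st,ce=cv2.connectedComponentsWithStats(k);i=1+np.argmax(st[1:,4]);return ce[i],st[i],l==i
def hsv(c):return cv2.cvtColor(c["img"],cv2.COLOR_RGB2HSV).astype(int)
# disc
d=[]
for c,b in((S,(350,312,22,18)),(T,(384,228,20,16))):
    im=c["img"].astype(int);m=(im[...,0]-im[...,2]>45)
    ce,st,_=blob(c,m.astype(np.uint8),b);d.append(ce);print("disc",ce,st,onz(c,*ce,17))
print("disc tri",tri(S,d[0],T,d[1]))
w=[]
for c,b in((S,(252,192,20,20)),(T,(230,222,22,22))):
    im=c["img"].astype(int);m=(im.min(2)>170)
    ce,st,_=blob(c,m.astype(np.uint8),b);w.append(ce);print("stone",ce,st)
    g=im.min(2)[b[1]+4:b[1]+17,b[0]+2:b[0]+18];print(g)
print("stone tri",tri(S,w[0],T,w[1]))
print("tester top hole",tri(S,(400.4,251.2),T,(410,180)),onz(S,400.4,251.2,166),onz(T,410,180,166))
# ring in top: dark
im=T["img"].astype(int);m=((im.max(2)<75)&(im.max(2)-im.min(2)<25)).astype(np.uint8)
ce,st,_=blob(T,m,(205,190,85,80));print("ring dark",ce,st)
im=T["img"].astype(int);m=((im.max(2)-im.min(2)<28)&(im.max(2)<170)).astype(np.uint8)
ce,st,l=blob(T,m,(205,190,85,80));print(ce,st)
cn=max(cv2.findContours(l.astype(np.uint8),0,1)[0],key=cv2.contourArea);(x,y),rr=cv2.minEnclosingCircle(cn);print(x,y,rr,onz(T,x,y,10),cv2.fitEllipse(cn),onz(T,*cv2.fitEllipse(cn)[0],10))
# stand foot outline in top
k=np.zeros(im.shape[:2],np.uint8)
ce,st,l=blob(T,m,(370,172,60,82));print("foot",st)
for v in range(206,250,6):
    xs=np.where(l[v])[0];print(v,xs.min(),xs.max(),onz(T,xs.min(),v,14)[:2],onz(T,xs.max(),v,14)[:2])
```

```text
disc [359.567 320.522] [355 317  10   8  67] [ 515.03  -154.703   17.   ]
disc [394.122 234.959] [390 230  10  10  74] [ 515.314 -154.257   17.   ]
disc tri (array([ 515.441, -154.376,   16.187]), np.float64(0.01706099828786239))Traceback (most recent call last):
  File "<stdin>", line 16, in <module>
  File "<stdin>", line 5, in blob
    return _wrapfunc(a, 'argmax', axis=axis, out=out, **kwds)
    return bound(*args, **kwds)
ValueError: attempt to get argmax of an empty sequence
```

Run:
```python
from h import *
S=vision.camera("scene");T=vision.camera("top")
def blob(m,box):
    m=m.astype(np.uint8);x,y,w,h=box;k=np.zeros(m.shape,np.uint8);k[y:y+h,x:x+w]=m[y:y+h,x:x+w]
    n,l,st,ce=cv2.connectedComponentsWithStats(k);i=1+np.argmax(st[1:,4]);return ce[i],st[i],l==i
for c,x,y in((S,255,195),(T,233,224)):
    print(c["img"][y:y+16,x:x+17].min(2))
print("tester top hole",tri(S,(400.4,251.2),T,(410,180)),onz(S,400.4,251.2,166),onz(T,410,180,166))
im=T["img"].astype(int);m=((im.max(2)-im.min(2)<28)&(im.max(2)<170)).astype(np.uint8)
ce,st,l=blob(m,(205,190,85,80));print(ce,st)
cn=max(cv2.findContours(l.astype(np.uint8),0,1)[0],key=cv2.contourArea);(x,y),rr=cv2.minEnclosingCircle(cn);print(x,y,rr,onz(T,x,y,10),cv2.fitEllipse(cn),onz(T,*cv2.fitEllipse(cn)[0],10))
ce,st,l=blob(m,(370,172,60,82));print("foot",st)
for v in range(206,250,6):
    xs=np.where(l[v])[0];print(v,xs.min(),xs.max(),onz(T,xs.min(),v,14)[:2],onz(T,xs.max(),v,14)[:2])
```

```text
[[ 68  71  72  73  72  84  97 110 108 108 109  99  87 101 112 114 112]
 [ 73  73  71  77  82  98 110 109 107 108 110 107 103 107 110 105 103]
 [ 73  74  78  82  95 110 108 108 108 110 111 109 110 110 105  93  95]
 [ 73  71  83 100 112 107 115 111 103 105 111 110 112 112 106  98  97]
 [ 77  84 102 114 117 124 136 137 132 125 114 113 109 111 109 107 107]
 [ 87 101 114 112 132 141 147 148 145 138 124 110 107 109 113 113 114]
 [ 99 111 110 116 138 148 151 151 151 148 135  93  95 110 112 116 116]
 [112 109 112 118 140 148 150 147 147 147 130  83  74  88 101 110 104]
 [107 108 110 114 127 135 140 135 140 140 127 103  90  70  69  82  94]
 [110 110 110 110 117 127 135 134 136 126 110 109  87  53  47  64  96]
 [108 109 112 112 108 116 117 128 123 115 104  93  68  48  63  87  95]
 [100 105 107 105 107  99  89 106 112 113  98  64  47  61  91 102  92]
 [ 84 100 105 108 106  85  84 106 110 104  71  46  69  98 101 108 101]
 [ 96 106 107 108 101  73  90 103  92  67  51  74  97 107 109 108 109]
 [105 108  97  93  92  72  84  81  58  47  75  97 106 109 109 111 110]
 [109 107  99  92  94  70  62  52  
[... 1321 characters left out ...]
246.679 230.843] [ 219  203   57   57 2521]
246.6780242919922 230.37899780273438 29.267553329467773 [521.709 130.446  10.   ] ((246.59368896484375, 230.8413848876953), (55.50117874145508, 56.948341369628906), 142.62620544433594) [520.799 130.578  10.   ]
foot [ 377  174   40   77 2251]
206 379 411 [ 572.619 -125.79 ] [ 573.491 -188.315]
212 378 411 [ 560.659 -123.769] [ 561.546 -188.127]
218 379 411 [ 548.797 -125.645] [ 549.644 -187.94 ]
224 378 410 [ 536.926 -123.631] [ 537.76  -185.809]
230 378 410 [ 525.124 -123.563] [ 525.946 -185.627]
236 377 410 [ 513.34 -121.56] [ 514.174 -185.445]
242 377 410 [ 501.624 -121.496] [ 502.446 -185.264]
248 386 409 [ 490.171 -138.779] [ 490.735 -183.154]
```

Run:
```python
from h import *
S=vision.camera("scene");T=vision.camera("top")
print("stone tri",tri(S,(262,201.6),T,(240.6,232.3)))
def cr(im,x,y,w,h):return cv2.resize(im[y:y+h,x:x+w],None,fx=8,fy=8,interpolation=cv2.INTER_CUBIC)
a=cr(S["img"],243,188,50,60);b=cr(T["img"],221,202,50,60)
A=np.hstack([a,b])[:,:,::-1].astype(float);A=np.clip((A-40)*1.4,0,255)
cv2.imwrite("pics/crop2.png",A)
```

```text
stone tri (array([500.974, 126.994, 111.99 ]), np.float64(0.3872643455290075))[ WARN:0@1.287] global loadsave.cpp:1063 imwrite_ Unsupported depth image for selected encoder is fallbacked to CV_8U.
```

View pics/crop2.png

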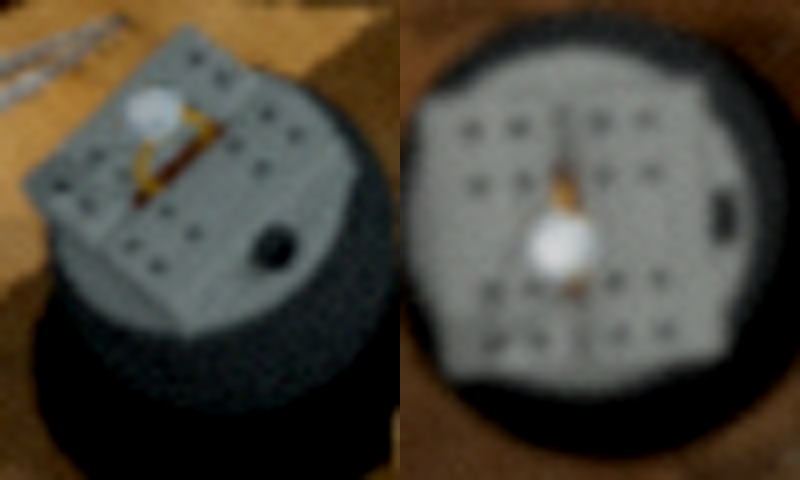

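Run:
```python
from h import *
S=vision.camera("scene");T=vision.camera("top")
s=[(268,116),(295,134),(233,145),(262,168),(167,211),(195,233),(131,245),(157,266),(97,157),(122,175),(63,185),(88,205),(195,60),(222,77)]
t=[(600,122),(646,120),(605,174),(652,172),(615,280),(660,278),(620,333),(666,331),(490,292),(538,286),(496,342),(540,338),(474,130),(518,127)]
P=[]
for a,b in zip(s,t):
    p,e=tri(S,((a[0]+.5)/8-.5+243,(a[1]+.5)/8-.5+188),T,((b[0]-400+.5)/8-.5+221,(b[1]+.5)/8-.5+202));P.append(p);print(p,e)
P=np.array(P);c=P.mean(0);u,w,v=np.linalg.svd(P-c);n=v[2]*np.sign(v[2,2]);print(c,w,n,"tilt",np.arccos(n[2]),"yaw",np.arctan2(n[1],n[0]))
# grid centre from symmetric groups (outer 3 groups: TR & BL)
g=(P[0:4].mean(0)+P[8:12].mean(0))/2;print("grid centre",g)
st=np.array([501,127,112.]);print("stone offs along n, lateral",(st-g)@n,(st-g)-((st-g)@n)*n)
for bc in([521,130.5,54.],):print((g-bc)@n,(g-bc)-((g-bc)@n)*n)
```

```text
[530.847 121.506  97.716] 0.5682546796357412
[531.435 111.092  98.898] 0.05543087172152011
[519.424 120.443  95.207] 0.998223469379471
[520.45  110.009  94.483] 0.3351362164355621
[497.137 118.454  86.996] 0.6300027084019659
[498.13  108.366  86.51 ] 0.10564822348976101
[485.623 117.591  82.833] 1.0824350136568153
[486.248 107.25   83.286] 0.846778166170514
[494.42  146.168  86.099] 0.16775101772164516
[495.364 135.492  87.496] 0.8917385892347516
[483.297 144.851  83.945] 0.6056850782467534
[484.337 135.12   83.833] 0.6096032873752933
[528.302 149.33   98.11 ] 1.1963305340012744
[529.306 139.376  98.827] 0.45555076124705307
[506.023 126.075  90.303] [73.605 54.501  1.855] [-0.316 -0.03   0.948] tilt 0.32273662130716113 yaw -3.0453987204749455
grid centre [507.447 128.085  90.96 ]
stone offs along n, lateral 22.02232381707169 [ 0.506 -0.414  0.155]
39.40374873607253 [-1.114 -1.215 -0.41 ]
```

The jaw-hole plane gives the stone normal: tilt 0.32 rad, yaw 0.09. The stone top is about (500,127,114.4), and the sizes agree: 68 mm disc to tester, ball centre about 54 mm high. Next I check the neighbours' heights and plan the first reach.

```bash
cat >> h.py <<'E'
def rot(ydir_deg,n=(0,0,1)):
    "tool z=-n, tool y near heading ydir_deg"
    z=-np.array(n,float);z/=np.linalg.norm(z);a=np.radians(ydir_deg);y=np.array([np.cos(a),np.sin(a),0]);y-=y@z*z;y/=np.linalg.norm(y)
    return np.c_[np.cross(y,z),y,z]
def need(p,Rt=None):
    o=r.observe();R=o["tcp_rot"];print("t",o["t"],"at",o["eef_pos"],"F",o["force"],"gap",o["finger_gap"],"grip",o["grip_force"])
    print("shift units (tool)",R.T@(np.array(p)-o["eef_pos"])/20)
    if Rt is not None:
        print("turn units (tool)",Ro.from_matrix(R.T@Rt).as_rotvec()/.12,"; shift units after turn",Rt.T@(np.array(p)-o["eef_pos"])/20)
E
python3 - <<'E'
from h import *
S=vision.camera("scene");T=vision.camera("top")
print("turq top",tri(S,(357,226),T,(354,183)),"cap",tri(S,(472,292),T,(468,153)),"biggrey",tri(S,(332,294),T,(424,274)))
need([583.5,-159,230],rot(86.3))
E
```

```text
turq top (array([578.131, -65.213, 152.845]), np.float64(5.977738685636317)) cap (array([ 646.651, -270.932,  120.932]), np.float64(0.9524588591441565)) biggrey (array([ 423.875, -172.237,  199.376]), np.float64(0.9326864671369004))
t 0.6 at [250.53  517.545 198.129] F [ 0.675  0.319 -0.344] gap 85.26780776681882 grip 0.0
shift units (tool) [-29.724 -23.194  -1.594]
turn units (tool) [ 0.     0.    -3.219] ; shift units after turn [-18.797 -32.682  -1.594]
```

Request:
{"op": "servo_tool", "data": {
  "increments": [
    [[0,0,-0.5,0,0,-0.8],[0,0,-0.5,0,0,-0.8],[0,0,-0.6,0,0,-0.8],[0,0,0,0,0,-0.82],[-0.5,-0.9,0,0,0,0],[-0.57,-0.99,0,0,0,0],[-0.57,-0.99,0,0,0,0],[-0.57,-0.99,0,0,0,0]]
  ],
  "claw": 0.1
}}

```text
t: 1.4
eef_pos: [290.1, 435.4, 229.8]
tcp_rot: [[-0.998, 0.066, -0.0], [0.066, 0.998, -0.001], [0.0, -0.001, -1.0]]
force: [0.4, -0.1, -0.1]
finger_gap: 47.3
grip_force: 0.0
```

Request:
{"op": "servo_tool", "data": {
  "increments": [
    [[-0.57,-0.99,0,0,0,0],[-0.57,-0.99,0,0,0,0],[-0.57,-0.99,0,0,0,0],[-0.57,-0.99,0,0,0,0],[-0.57,-0.99,0,0,0,0],[-0.57,-0.99,0,0,0,0],[-0.57,-0.99,0,0,0,0],[-0.57,-0.99,0,0,0,0]]
  ]
}}

```text
t: 2.2
eef_pos: [370.4, 271.4, 229.9]
tcp_rot: [[-0.998, 0.066, -0.0], [0.066, 0.998, -0.001], [0.0, -0.001, -1.0]]
force: [0.5, 0.1, 0.9]
finger_gap: 46.9
grip_force: 0.0
```

Request:
{"op": "servo_tool", "data": {
  "increments": [
    [[-0.57,-0.99,0,0,0,0],[-0.57,-0.99,0,0,0,0],[-0.57,-0.99,0,0,0,0],[-0.57,-0.99,0,0,0,0],[-0.57,-0.99,0,0,0,0],[-0.57,-0.99,0,0,0,0],[-0.57,-0.99,0,0,0,0],[-0.57,-0.99,0,0,0,0]]
  ]
}}

```text
t: 3.0
eef_pos: [450.8, 107.7, 229.9]
tcp_rot: [[-0.998, 0.067, -0.001], [0.067, 0.998, -0.0], [0.001, -0.001, -1.0]]
force: [0.9, 0.0, 0.2]
finger_gap: 46.9
grip_force: 0.0
```

Request:
{"op": "servo_tool", "data": {
  "increments": [
    [[-0.58,-0.99,0,0,0,0],[-0.58,-0.99,0,0,0,0],[-0.58,-0.99,0,0,0,0],[-0.58,-0.99,0,0,0,0],[-0.58,-0.99,0,0,0,0],[-0.58,-0.99,0,0,0,0],[-0.58,-0.99,0,0,0,0],[-0.58,-0.99,0,0,0,0]]
  ]
}}

```text
t: 3.8
eef_pos: [532.9, -56.2, 229.9]
tcp_rot: [[-0.998, 0.067, -0.001], [0.067, 0.998, -0.0], [0.001, -0.0, -1.0]]
force: [0.8, 0.3, -0.4]
finger_gap: 46.8
grip_force: 0.0
```

Request:
{"op": "servo_tool", "data": {
  "increments": [
    [[-0.58,-0.99,0,0,0,0],[-0.58,-0.99,0,0,0,0],[-0.58,-0.9,0,0,0,0],[-0.4,-0.6,0,0,0,0],[0,0,0,0,0,0],[0,0,0,0,0,0]]
  ]
}}

```text
t: 4.4
eef_pos: [571.2, -126.5, 229.9]
tcp_rot: [[-0.998, 0.065, -0.001], [0.065, 0.998, 0.001], [0.001, 0.001, -1.0]]
force: [-0.1, 0.1, -1.1]
finger_gap: 46.6
grip_force: 0.0
```

Run:
```python
from h import *
need([583.5,-159,230],rot(86.3))
```

```text
t 4.4 at [ 571.2   -126.544  229.852] F [-0.126  0.098 -1.14 ] gap 46.617445405707265 grip 0.0
shift units (tool) [-0.72  -1.579 -0.009]
turn units (tool) [ 0.006 -0.009 -0.007] ; shift units after turn [-0.718 -1.58  -0.007]
```

Request:
{"op": "servo_tool", "data": {
  "increments": [
    [[-0.36,-0.79,0,0,0,0],[-0.36,-0.79,0,0,0,0],[0,0,0.5,0,0,0],[0,0,0.9,0,0,0],[0,0,0.9,0,0,0],[0,0,0.9,0,0,0],[0,0,0.5,0,0,0],[0,0,0,0,0,0]]
  ]
}}

```text
t: 5.2
eef_pos: [583.1, -158.7, 154.1]
tcp_rot: [[-0.998, 0.064, -0.004], [0.064, 0.998, 0.001], [0.004, 0.001, -1.0]]
force: [-0.4, 0.1, 0.2]
finger_gap: 47.2
grip_force: 0.0
```

Run:
```python
from h import *
need([583.5,-159,116],rot(86.3))
S=vision.camera("scene");T=vision.camera("top")
a=S["img"][205:305,340:440];b=T["img"][140:240,360:460]
cv2.imwrite("pics/g.png",cv2.resize(np.hstack([a,b]),None,fx=4,fy=4,interpolation=cv2.INTER_CUBIC)[:,:,::-1])
```

```text
t 5.2 at [ 583.066 -158.693  154.07 ] F [-0.436  0.09   0.18 ] gap 47.23163950990555 grip 0.0
shift units (tool) [-0.03  -0.016  1.903]
turn units (tool) [ 0.009 -0.033  0.   ] ; shift units after turn [-0.023 -0.014  1.904]
```

View pics/g.png

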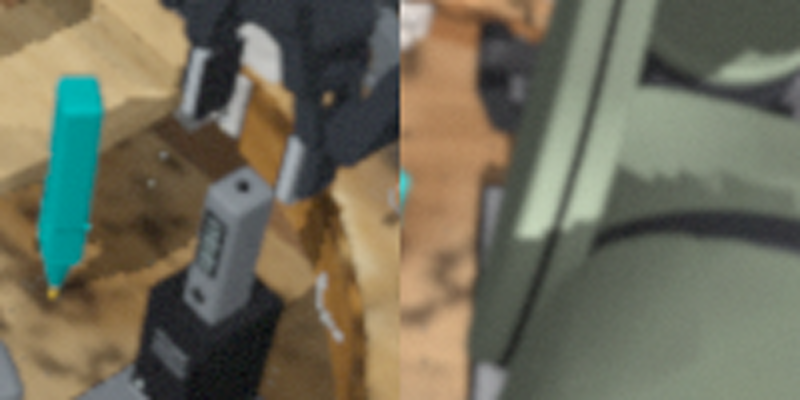

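The crop shows the open fingers straddling the tester's top, at crop (240,180), with the tips at about (212,130) and (285,200). The turquoise pen is well clear. I descend and grip.

Request:
{"op": "servo_tool", "data": {
  "increments": [
    [[0,0,0.6,0,0,0],[0,0,0.7,0,0,0],[0,0,0.5,0,0,0],[0,0,0.1,0,0,0],[0,0,0,0,0,0]]
  ]
}}

```text
t: 5.8
eef_pos: [584.2, -159.1, 117.9]
tcp_rot: [[-0.998, 0.064, -0.0], [0.064, 0.998, 0.0], [0.0, 0.0, -1.0]]
force: [-0.5, 0.3, -0.5]
finger_gap: 47.0
grip_force: 0.0
```

Request:
{"op": "servo_tool", "data": {
  "increments": [
    [[0,0,0,0,0,0],[0,0,0,0,0,0],[0,0,0,0,0,0],[0,0,0,0,0,0],[0,0,0,0,0,0],[0,0,0,0,0,0],[0,0,0,0,0,0],[0,0,0,0,0,0]]
  ],
  "claw": -1
}}

```text
t: 6.6
eef_pos: [584.9, -159.2, 118.9]
tcp_rot: [[-0.998, 0.064, 0.002], [0.064, 0.998, -0.0], [-0.002, -0.0, -1.0]]
force: [0.1, 0.3, 5.5]
finger_gap: 18.2
grip_force: 61.3
```

Request:
{"op": "servo_tool", "data": {
  "increments": [
    [[0,0,-0.3,0,0,0],[0,0,-0.6,0,0,0],[0,0,-0.9,0,0,0],[0,0,-0.9,0,0,0],[0,0,-0.9,0,0,0],[0,0,-0.9,0,0,0],[0,0,-0.5,0,0,0],[0,0,0,0,0,0]]
  ]
}}

```text
t: 7.4
eef_pos: [584.9, -159.3, 219.8]
tcp_rot: [[-0.998, 0.064, 0.003], [0.064, 0.998, -0.001], [-0.003, -0.001, -1.0]]
force: [-0.2, 0.2, -1.3]
finger_gap: 18.2
grip_force: 60.5
```

Run:
```python
from h import *
need([515.4,-154.4,214],rot(86.3))
S=vision.camera("scene");o=r.observe()
tip=o["eef_pos"]+o["tcp_rot"]@[0,0,102.9];print("pred tip",tip,proj(S,tip),"grasp",proj(S,o["eef_pos"]))
u,v=proj(S,o["eef_pos"]+o["tcp_rot"]@[0,0,50]).astype(int)
a=S["img"][v-55:v+55,u-70:u+70];print(u-70,v-55)
cv2.imwrite("pics/l.png",cv2.resize(a,None,fx=5,fy=5,interpolation=cv2.INTER_CUBIC)[:,:,::-1])
```

```text
t 7.4 at [ 584.916 -159.334  219.846] F [-0.195  0.172 -1.277] gap 18.228673323341802 grip 60.53556203842163
shift units (tool) [3.485 0.023 0.282]
turn units (tool) [-0.005  0.025  0.001] ; shift units after turn [3.484 0.022 0.292]
pred tip [ 584.329 -159.126  115.583] [396.263 270.108] grasp [406.243 229.05 ]
331 195
```

View pics/l.png

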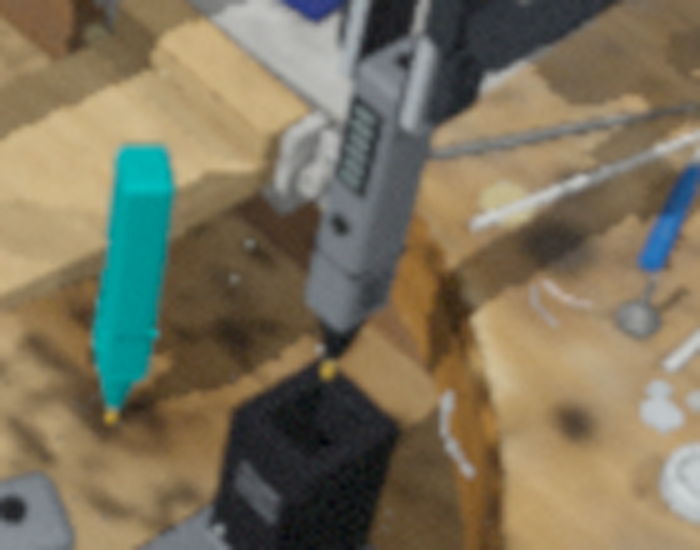

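The crop shows the pen upright in the grip, clear of the socket. The brass tip is at scene (396,270), exactly as predicted. I move it over the disc.

Request:
{"op": "servo_tool", "data": {
  "increments": [
    [[0.5,0,0,0,0,0],[0.75,0,0,0,0,0],[0.75,0,0,0,0,0],[0.75,0,0,0,0,0],[0.5,0.01,0,0,0,0],[0.21,0,0,0,0,0],[0,0,0.4,0,0,0],[0,0,0.8,0,0,0]]
  ]
}}

```text
t: 8.25
eef_pos: [516.4, -154.7, 194.4]
tcp_rot: [[-0.998, 0.064, 0.003], [0.064, 0.998, -0.001], [-0.003, -0.001, -1.0]]
force: [-0.2, 0.3, -0.7]
finger_gap: 18.6
grip_force: 60.5
```

Request:
{"op": "servo_tool", "data": {
  "increments": [
    [[0,0,0.8,0,0,0],[0,0,0.8,0,0,0],[0,0,0.8,0,0,0],[0,0,0.5,0,0,0],[0,0,0.2,0,0,0],[0,0,0,0,0,0],[0,0,0,0,0,0]]
  ]
}}

```text
t: 8.95
eef_pos: [515.8, -154.6, 132.6]
tcp_rot: [[-0.998, 0.064, 0.001], [0.064, 0.998, -0.0], [-0.001, -0.0, -1.0]]
force: [0.2, 0.2, 0.0]
finger_gap: 18.4
grip_force: 60.5
```

Run:
```python
from h import *
o=r.observe();tip=o["eef_pos"]+o["tcp_rot"]@[0,0,102.9]
S=vision.camera("scene");T=vision.camera("top")
print(o["t"],o["eef_pos"],o["force"],o["tcp_rot"][:,2],"tip",tip,proj(S,tip),"disc px",proj(S,np.array([515.4,-154.4,17])),"tip top",proj(T,tip))
a=S["img"][285:345,320:400]
cv2.imwrite("pics/d.png",cv2.resize(a,None,fx=8,fy=8,interpolation=cv2.INTER_CUBIC)[:,:,::-1])
```

```text
8.95 [ 515.822 -154.596  132.589] [0.184 0.222 0.032] [ 0.001 -0.    -1.   ] tip [ 515.948 -154.622   29.689] [360.555 316.439] disc px [359.605 320.302] tip top [395.307 233.559]
```

View pics/d.png

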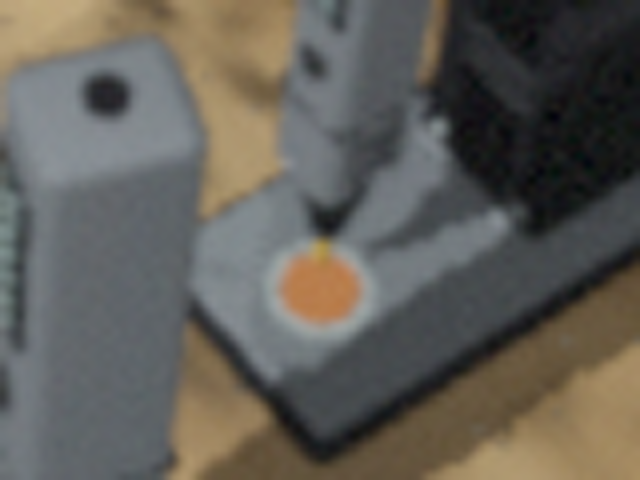

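The tip hangs about 12 mm above the disc and in line with its middle: tip at scene (360,317), disc centre (359.6,320.3). I press gently.

Request:
{"op": "servo_tool", "data": {
  "increments": [
    [[0,0,0.25,0,0,0],[0,0,0.25,0,0,0],[0,0,0.14,0,0,0],[0,0,0.08,0,0,0],[0,0,0.05,0,0,0],[0,0,0.02,0,0,0],[0,0,0,0,0,0]]
  ]
}}

```text
t: 9.75
eef_pos: [515.3, -154.4, 116.4]
tcp_rot: [[-0.998, 0.064, 0.0], [0.064, 0.998, 0.0], [-0.0, 0.0, -1.0]]
force: [-0.5, 0.4, 0.6]
finger_gap: 18.7
grip_force: 60.8
```

Request:
{"op": "servo_tool", "data": {
  "increments": [
    [[0,0,0,0,0,0],[0,0,0,0,0,0],[0,0,0,0,0,0]]
  ]
}}

```text
t: 10.05
eef_pos: [515.3, -154.4, 116.4]
tcp_rot: [[-0.998, 0.064, 0.0], [0.064, 0.998, 0.0], [-0.0, 0.0, -1.0]]
force: [-0.1, -0.1, 1.9]
finger_gap: 18.2
grip_force: 60.8
```

Run:
```python
from h import *
F=[]
o=r.observe();tip=o["eef_pos"]+o["tcp_rot"]@[0,0,102.9];print(o["t"],tip,o["force"],o["tcp_rot"][:,2])
S=vision.camera("scene");o=r.observe();print(o["force"]);vision.camera("top");print(r.observe()["force"])
a=S["img"][285:345,320:400];cv2.imwrite("pics/d2.png",cv2.resize(a,None,fx=8,fy=8,interpolation=cv2.INTER_CUBIC)[:,:,::-1])
```

```text
10.05 [ 515.28  -154.42    13.473] [-0.092 -0.1    1.901] [ 0.  0. -1.]
[-0.823 -0.674  0.865]
[-0.307  1.288  1.222]
```

Request:
{"op": "servo_tool", "data": {
  "increments": [
    [[0,0,0,0,0,0],[0,0,0,0,0,0],[0,0,0,0,0,0],[0,0,0,0,0,0],[0,0,0,0,0,0],[0,0,0,0,0,0],[0,0,0,0,0,0],[0,0,0,0,0,0]]
  ]
}}

```text
t: 10.95
eef_pos: [515.2, -154.4, 116.3]
tcp_rot: [[-0.998, 0.064, 0.0], [0.064, 0.998, 0.0], [-0.0, 0.0, -1.0]]
force: [-0.5, -0.5, 1.7]
finger_gap: 18.5
grip_force: 60.8
```

Request:
{"op": "servo_tool", "data": {
  "increments": [
    [[0,0,0,0,0,0],[0,0,0,0,0,0],[0,0,0,0,0,0],[0,0,0,0,0,0]]
  ]
}}

```text
t: 11.35
eef_pos: [515.2, -154.4, 116.3]
tcp_rot: [[-0.998, 0.064, 0.0], [0.064, 0.998, 0.0], [-0.0, 0.0, -1.0]]
force: [-0.1, 0.1, 1.6]
finger_gap: 18.5
grip_force: 60.8
```

View pics/d2.png

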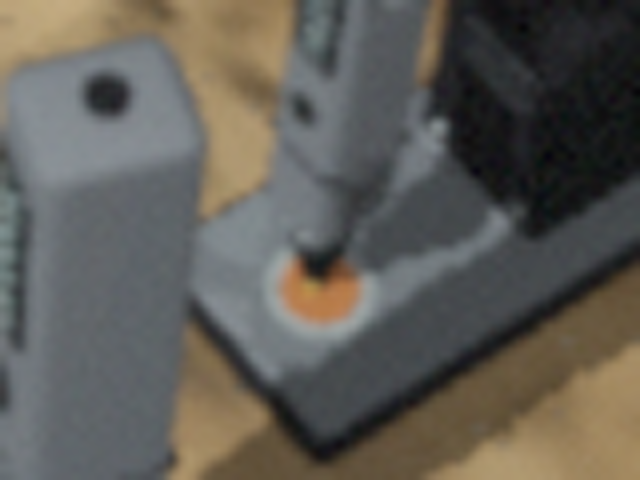

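In the crop the tip presses on the disc's middle, at crop (316,290) against the disc at (320,290), about half in. It has been held for over 1.5 s. I lift away and go to the vise.

Request:
{"op": "servo_tool", "data": {
  "increments": [
    [[0,0,-0.4,0,0,0],[0,0,-0.9,0,0,0],[0,0,-1,0,0,0],[0,0,-1,0,0,0],[0,0,-1,0,0,0],[0,0,-1,0,0,0],[0,0,-1,0,0,0],[0,0,-0.7,0,0,0]]
  ]
}}

```text
t: 12.15
eef_pos: [515.6, -154.7, 258.2]
tcp_rot: [[-0.998, 0.064, 0.002], [0.064, 0.998, -0.001], [-0.002, -0.001, -1.0]]
force: [-0.1, -0.3, -0.4]
finger_gap: 18.6
grip_force: 60.6
```

```bash
cat >> h.py <<'E'
n=np.array([-np.sin(.322)*np.cos(.09),-np.sin(.322)*np.sin(.09),np.cos(.322)])
ST=np.array([500.1,127.1,114.4]);RV=rot(95.2,n)
E
python3 - <<'E'
from h import *
p=ST+n*(102.9+30);print(p,n);need(p,RV)
E
```

```text
[458.212 123.32  240.47 ] [-0.315 -0.028  0.949]
t 12.15 at [ 515.615 -154.665  258.192] F [-0.122 -0.34  -0.389] gap 18.638762602740293 grip 60.55606484413147
shift units (tool) [ 3.761 13.686  0.87 ]
turn units (tool) [-0.213 -2.66  -1.281] ; shift units after turn [ 1.797 14.102  0.331]
```

Request:
{"op": "servo_tool", "data": {
  "increments": [
    [[0.15,0.5,-0.6,0,0,0],[0.25,0.92,0,0,0,0],[0.25,0.92,0,0,0,0],[0.25,0.92,0,0,0,0],[0.25,0.92,0,0,0,0],[0.25,0.92,0,0,0,0],[0.25,0.92,0,0,0,0],[0.25,0.92,0,0,0,0]]
  ]
}}

```text
t: 12.95
eef_pos: [485.5, -12.1, 268.4]
tcp_rot: [[-0.998, 0.064, -0.0], [0.064, 0.998, 0.0], [0.0, 0.0, -1.0]]
force: [-0.2, -0.1, -1.1]
finger_gap: 18.2
grip_force: 60.5
```

Request:
{"op": "servo_tool", "data": {
  "increments": [
    [[0.25,0.92,0,0,0,0],[0.25,0.92,0,0,0,0],[0.25,0.92,0,0,0,0],[0.25,0.92,0,0,0,0],[0.25,0.92,0,0,0,0],[0.25,0.92,0,0,0,0],[0.25,0.92,0,0,0,0],[0.25,0.5,0,0,0,0]]
  ]
}}

```text
t: 13.75
eef_pos: [454.4, 129.1, 268.4]
tcp_rot: [[-0.998, 0.063, -0.0], [0.063, 0.998, 0.0], [0.0, 0.0, -1.0]]
force: [0.4, -0.1, -1.0]
finger_gap: 18.4
grip_force: 60.5
```

Request:
{"op": "servo_tool", "data": {
  "increments": [
    [[0,0,0,-0.04,-0.53,-0.26],[0,0,0,-0.04,-0.53,-0.26],[0,0,0,-0.04,-0.53,-0.26],[0,0,0,-0.04,-0.53,-0.26],[0,0,0,-0.04,-0.53,-0.26],[0,0,0,0,0,0]]
  ]
}}

```text
t: 14.35
eef_pos: [452.6, 127.1, 267.8]
tcp_rot: [[-0.946, -0.093, 0.31], [-0.089, 0.996, 0.028], [-0.312, -0.001, -0.95]]
force: [0.4, 0.4, -0.6]
finger_gap: 18.4
grip_force: 60.6
```

Run:
```python
from h import *
p=ST+n*(102.9+30);need(p,RV)
```

```text
t 14.35 at [452.613 127.139 267.785] F [ 0.399  0.446 -0.576] gap 18.396376766976136 grip 60.56483030319214
shift units (tool) [ 0.178 -0.214  1.379]
turn units (tool) [-0.002 -0.042  0.023] ; shift units after turn [ 0.184 -0.215  1.378]
```

Request:
{"op": "servo_tool", "data": {
  "increments": [
    [[0.06,-0.07,0.4,0,-0.04,0.02],[0.06,-0.07,0.5,0,0,0],[0.06,-0.07,0.4,0,0,0],[0,0,0.4,0,0,0],[0,0,0.3,0,0,0],[0,0,0.1,0,0,0],[0,0,0,0,0,0],[0,0,0,0,0,0]]
  ]
}}

```text
t: 15.15
eef_pos: [465.7, 124.4, 227.6]
tcp_rot: [[-0.944, -0.09, 0.317], [-0.086, 0.996, 0.029], [-0.318, -0.0, -0.948]]
force: [-0.6, -0.0, 0.2]
finger_gap: 18.2
grip_force: 60.6
```

Run:
```python
from h import *
p=ST+n*(102.9+14);need(p,RV)
o=r.observe();tip=o["eef_pos"]+o["tcp_rot"]@[0,0,102.9]
S=vision.camera("scene");T=vision.camera("top")
ps,pt=proj(S,tip),proj(T,tip)
print("tip",tip,"rel stone",(tip-ST)@RV,"px",ps,pt,"stone px",proj(S,ST),proj(T,ST),"axis px per 38mm",proj(S,tip+38*n))
a=S["img"][160:230,230:280+20];b=T["img"][190:260,205:275]
cv2.imwrite("pics/v.png",cv2.resize(np.hstack([a,b]),None,fx=5.7,fy=5.7,interpolation=cv2.INTER_CUBIC)[:,:,::-1])
```

```text
t 15.15 at [465.736 124.364 227.626] F [-0.646 -0.048  0.181] gap 18.219582879587694 grip 60.5651593208313
shift units (tool) [ 0.157 -0.018  0.07 ]
turn units (tool) [ 0.     0.016 -0.001] ; shift units after turn [ 0.157 -0.018  0.071]
tip [498.36  127.313 130.079] rel stone [ -3.336   0.366 -15.416] px [260.059 195.273] [238.909 231.945] stone px [261.421 200.881] [240.376 232.466] axis px per 38mm [253.699 183.931]
```

View pics/v.png

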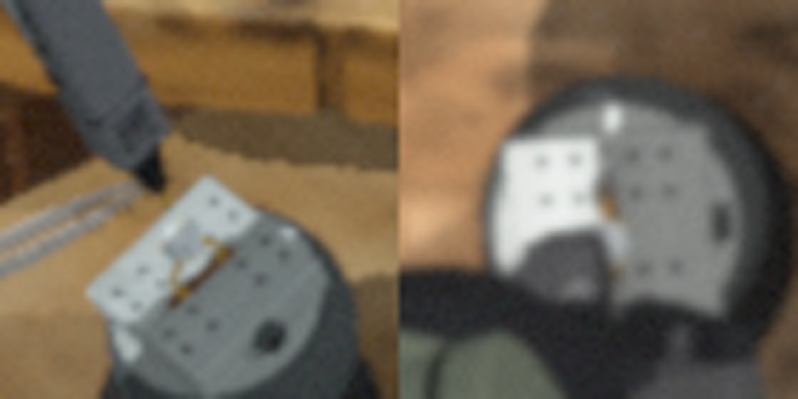

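The crop shows the pen tilted along the stone's axis, with its black nose end at crop (155,190), above the stone at (185,238). I centre it and go nearer before a finer check.

Request:
{"op": "servo_tool", "data": {
  "increments": [
    [[0.08,-0.01,0.1,0,0.01,0],[0.08,-0.01,0.2,0,0,0],[0,0,0.12,0,0,0],[0,0,0.05,0,0,0],[0,0,0,0,0,0],[0,0,0,0,0,0]]
  ]
}}

```text
t: 15.85
eef_pos: [465.6, 123.9, 217.5]
tcp_rot: [[-0.945, -0.09, 0.316], [-0.086, 0.996, 0.028], [-0.317, -0.0, -0.948]]
force: [-0.5, -0.0, 0.4]
finger_gap: 18.1
grip_force: 60.6
```

Run:
```python
from h import *
p=ST+n*(102.9);need(p,RV)
o=r.observe();tip=o["eef_pos"]+o["tcp_rot"]@[0,0,102.9]
S=vision.camera("scene")
print("rel stone",(tip-ST)@RV,"tip px",proj(S,tip),"nose end px",proj(S,tip+12*n),"nose top/body end",proj(S,tip+38*n),"stone",proj(S,ST),"tool x,y 1mm px",proj(S,tip+RV[:,0])-proj(S,tip),proj(S,tip+RV[:,1])-proj(S,tip))
im=S["img"].astype(int);np.set_printoptions(linewidth=250)
print("cols 252.. rows 184.. brightness");print(im[184:208,252:272].mean(2).astype(int))
print("R-B");print((im[...,0]-im[...,2])[184:208,252:272])
a=S["img"][175:215,240:290]
cv2.imwrite("pics/v2.png",cv2.resize(a,None,fx=14,fy=14,interpolation=cv2.INTER_CUBIC)[:,:,::-1])
```

```text
t 15.85 at [465.575 123.909 217.45 ] F [-0.531 -0.011  0.357] gap 18.126946203814658 grip 60.565234422683716
shift units (tool) [-0.014  0.004  0.291]
turn units (tool) [-0.     0.003 -0.002] ; shift units after turn [-0.014  0.004  0.291]
rel stone [ 0.243 -0.077 -5.826] tip px [260.434 199.354] nose end px [258.497 195.939] nose top/body end [254.141 188.262] stone [261.421 200.881] tool x,y 1mm px [-0.364  0.346] [-0.327 -0.256]
cols 252.. rows 184.. brightness
[[ 74  61  58  56  63  80  87 101 110 108  93  79  80  78  76  75  75  71  74  74]
 [ 66  59  54  59  63  77  86 101 113 114 112 107 106  93  85  81  75  74  73  69]
 [ 62  56  58  56  70  72  79  94 108 113 114 116 117 112 108 108  98  83  81  76]
 [ 59  50  55  60  65  75  81  89 106 112 115 115 114 117 119 119 116 112 113 111]
 [ 55  57  56  60  69  79  86  97 109 112 116 113 116 117 119 124 121 122 124 123]
 [ 61  62  62  70  80  74  73  92 107 108 114 115 117 115 115 121 124 125 124 128]
 [ 69  63  71  76  69  53  54  84 103 108 110 114 117 123 126 125 124 123 125 123]
 [ 74  75  76  71  51  39  53  74  97 104 111 115 
[... 2658 characters left out ...]
12 -13 -12 -12 -11 -10 -11 -10 -11]
 [ 84  85  78  49  12  -5  -2  13   5  -5 -10 -14 -15 -11 -10 -10 -10 -11 -11 -10]
 [ 82  78  48  12  -4  -9  -8  -3  -6  -9 -10 -14 -13   7  12  -3  -7 -11 -10  -9]
 [ 79  45  11  -3 -10  -5  -8 -10 -12 -12 -12 -15 -15  13  43  38  17   2  -5  -7]
 [ 44  12  -6 -10 -10  -2  -3 -13 -13 -15 -17 -18 -15  -3   7  18  46  36  13  -1]
 [  8  -5  -8  -9  -8  -7  -8 -13 -14 -15 -14  -6  -6  -9  -6  11  56  59  19   0]
 [ -6  -8  -9  -9 -10  -9 -11 -11  -5  11  -1  -3  -6 -10  -1  22  56  39   8  -4]
 [-10 -10  -9  -9 -11  -9 -10  -9   6  30   3  -8  -9  -4  12  33  30  10  -4 -10]
 [-10 -10 -10 -11 -10 -10  -9  -4  19  21  -4  -7  -4  11  26  18   3  -1  -7  -7]]
```

View pics/v2.png

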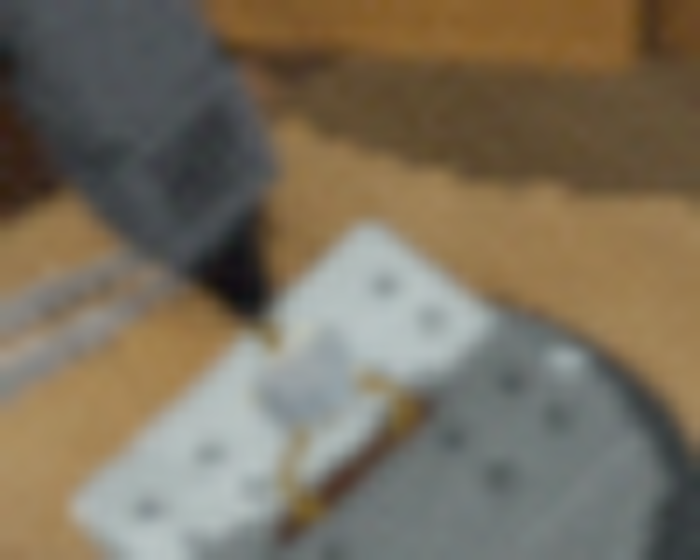

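The crop shows the brass tip ending at about scene (259.3,199.7), just above the stone. That is about 1.1 px to the side of the predicted axis, or roughly 2 mm along tool +x. I shift back 1.8 mm and measure the force baseline before pressing.

Request:
{"op": "servo_tool", "data": {
  "increments": [
    [[-0.09,0,0.05,0,0,0],[0,0,0,0,0,0],[0,0,0,0,0,0],[0,0,0,0,0,0]]
  ]
}}

```text
t: 16.3
eef_pos: [467.5, 124.1, 217.0]
tcp_rot: [[-0.945, -0.09, 0.315], [-0.086, 0.996, 0.028], [-0.317, -0.0, -0.949]]
force: [0.6, -0.5, -1.4]
finger_gap: 18.4
grip_force: 60.6
```

```bash
cat >> h.py <<'E'
def fn(k=20):
    F=[]
    for i in range(k): S=vision.camera("scene");F.append(r.observe()["force"])
    F=np.array(F);o=r.observe();tip=o["eef_pos"]+o["tcp_rot"]@[0,0,102.9]
    print("t",o["t"],"F",F.mean(0),"along n",(F@n).mean(),"+-",(F@n).std()/k**.5,"rel stone",(tip-ST)@RV,"z.n",-o["tcp_rot"][:,2]@n)
    print("tip px",proj(S,tip),"nose",proj(S,tip+12*n));return S
E
python3 - <<'E'
from h import *
S=fn(16);np.set_printoptions(linewidth=250)
print("cols 252.. rows 190..");print(S["img"][190:204,252:268].mean(2).astype(int))
print((S["img"].astype(int)[...,0]-S["img"][...,2])[194:204,252:268])
E
```

```text
t 17.1 F [-0.239  0.014 -0.793] along n -0.6769448686832309 +- 0.13731656787976085 rel stone [-1.442 -0.1   -4.822] z.n 0.9999999761054562
tip px [261.214 199.061] nose [259.289 195.647]
cols 252.. rows 190..
[[ 80  73  67  73  77  71  52  62  90 107 113 116 119 126 127 123]
 [ 78  77  81  78  67  47  32  50  86 102 111 114 127 158 167 149]
 [ 75  81  79  67  45  26  27  47  86 102 107 125 159 178 183 177]
 [ 81  69  57  42  27  22  25  43  86 106 122 158 179 183 186 184]
 [102  83  60  32  22  21  25  37  88 125 159 179 184 185 179 171]
 [110 102  91  61  34  22  23  39 101 155 181 184 186 185 173 151]
 [ 97 102 104  95  64  41  25  47 122 170 184 186 186 188 183 178]
 [104 106 109 107 101  82  61  67 129 170 185 186 188 189 189 189]
 [114 111 108 109 115 123 125 114 120 164 178 170 180 190 192 192]
 [120 119 117 120 135 163 172 151 128 152 164 157 168 185 189 189]
 [121 120 122 140 165 179 187 170 153 154 161 155 163 177 179 183]
 [121 125 142 166 180 183 177 165 156 160 161 159 160 161 151 159]
 [128 142 167 180 185 180 162 149 157 157 155 158 158 147 131 133]
 [145 167 180 185 188 181 158 141 145 151 146 151 160 158 160 141]]
[[ 11  13  13  10   4   0   2  16  49  41   8  -7  -9  -9 -10 -11]
 [ 22  47  56  43   9   2  -1   6  15   3  -7  -9  -9 -10 -11 -11]
 [ 52  64  73  64  48  21  -1  -2  -1  -8  -8 -10 -10 -10 -10 -10]
 [ 73  74  77  74  69  47  19  24  18   1  -8  -9  -9 -10 -12 -10]
 [ 84  80  79  79  68  39  18  33  52  21   1  -9 -11  -9 -10 -11]
 [ 84  84  83  76  46   9  -1  11  42  16  -3 -13 -14 -11 -11 -11]
 [ 84  84  78  47  10  -5 -10  -7   2  -5 -10 -14 -15 -10  -9 -10]
 [ 84  77  47  12  -4  -9 -11 -12 -10  -9 -10 -13 -14   6  13  -4]
 [ 76  46  11  -5  -9  -6  -9 -13 -10 -11 -12 -16 -14  13  47  41]
 [ 41  11  -6 -10 -11  -2  -3 -13 -15 -15 -16 -18 -16  -3   6  19]]
```

Request:
{"op": "servo_tool", "data": {
  "increments": [
    [[-0.03,0,0.1,0,0,0],[0,0,0.1,0,0,0],[0,0,0.08,0,0,0],[0,0,0.05,0,0,0],[0,0,0.03,0,0,0],[0,0,0,0,0,0],[0,0,0,0,0,0]]
  ]
}}

```text
t: 17.8
eef_pos: [470.4, 124.3, 210.5]
tcp_rot: [[-0.945, -0.09, 0.316], [-0.086, 0.996, 0.028], [-0.317, -0.0, -0.948]]
force: [-1.1, -0.3, -0.2]
finger_gap: 18.3
grip_force: 60.6
```

Run:
```python
from h import *
fn(30)
```

```text
t 19.3 F [-0.452 -0.063  0.387] along n 0.5113988919017954 +- 0.08413498252248834 rel stone [-2.051 -0.096  2.369] z.n 0.99999996437136
tip px [262.566 200.859] nose [260.669 197.49 ]
```

Request:
{"op": "servo_tool", "data": {
  "increments": [
    [[0,0,0.04,0,0,0],[0,0,0.03,0,0,0],[0,0,0,0,0,0],[0,0,0,0,0,0]]
  ]
}}

```text
t: 19.7
eef_pos: [470.8, 124.4, 209.1]
tcp_rot: [[-0.945, -0.09, 0.315], [-0.086, 0.996, 0.028], [-0.317, -0.0, -0.949]]
force: [-0.5, -0.3, 1.1]
finger_gap: 18.5
grip_force: 60.7
```

Run:
```python
from h import *
S=fn(30);np.set_printoptions(linewidth=250)
print("cols 252.. rows 192..");print(S["img"][192:206,252:268].mean(2).astype(int))
# jaw holes: has the ball turned?
print(S["img"][192:199,264:274].mean(2).astype(int))
```

```text
t 21.2 F [-0.423  0.189  0.852] along n 0.935976746516869 +- 0.09953515935783022 rel stone [-2.062 -0.071  3.772] z.n 0.9999999665889154
tip px [262.78  201.238] nose [260.889 197.878]
cols 252.. rows 192..
[[ 75  79  77  67  62  73  79  69  59  87 108 125 159 178 182 177]
 [ 75  75  78  74  74  76  67  51  44  87 123 157 179 184 185 185]
 [ 74  75  77  76  79  68  47  28  36  94 153 179 184 185 180 170]
 [ 89  79  80  79  66  46  26  19  39 103 164 184 186 185 173 152]
 [ 93  94  95  81  54  29  15  19  39 100 162 184 188 188 183 178]
 [103 107 108 103  78  45  23  15  33  88 158 183 187 189 190 190]
 [115 112 109 110 106  96  71  37  30  84 147 169 179 189 191 191]
 [119 117 116 125 135 156 139  87  54  83 139 158 170 184 190 188]
 [122 121 123 141 165 178 168 142 106 102 137 155 161 178 179 184]
 [124 124 142 166 179 183 168 147 135 129 144 156 159 162 152 161]
 [128 142 167 181 184 174 153 146 151 150 153 156 159 148 131 133]
 [144 167 181 185 187 176 150 140 146 149 145 151 161 158 160 142]
 [171 181 187 188 189 184 168 146 139 144 147 149 160 165 153 123]
 [183 189 187 187 190 188 183 170 147 138 153 156 147 137 120  88]]
[[159 178 182 177 160 138 125 121 121 119]
 [179 184 185 185 181 168 143 123 119 118]
 [184 185 180 170 178 185 176 150 125 117]
 [186 185 173 152 173 189 188 177 154 127]
 [188 188 183 178 185 189 182 181 180 158]
 [187 189 190 190 189 181 162 166 182 180]
 [179 189 191 191 190 186 167 172 184 181]]
```

The tip is on the stone and about 3.0 to 3.4 mm in, by both force and geometry. The pen is square to the face and the ball hasn't moved, so I hand in.

Run:
```python
from bench import r
print(r.finish_job())
```

```text
the job is handed in; nothing more can be done
None
```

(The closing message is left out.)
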